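Push-push parts boxes: shut the blue lid, pop the yellow one open

ROBOT

A 6-joint arm with a two-finger parallel gripper is mounted at the origin on the work surface. World frame = base frame: x ahead of the robot, y to its left, z up, the work surface at z = 0. Lengths are in m, angles in rad, forces in N, time in s.
With the tool pointing down it reaches from about 0.25 to 0.85 m from the base axis. Payload 12.5 kg.
Tool frame: the origin (TCP) lies on the centre line of the jaws, within the pads' length; the fingertips stand env.finger_overhang ahead of it and the grasp point (between the pads) is the TCP (env.finger_overhang is the distance from the TCP to the fingertips, in m); z points along the fingers, y is the direction in which the jaws open and shut (so a half turn about z gives the same grasp; the last joint's range is limited). The gripper opens to 93 mm and grips with 3 to 60 N. Pads are 15 mm wide; open, the fingers measure 128 mm over their backs; the gripper's body (75 mm by 188 mm) begins 65 mm behind the grasp point.
Start: joints at [-1.332, 0.351, 1.652, -0, 1.139, -0.085], TCP at [0.175, -0.521, 0.199] pointing down, gripper open.
Joint ranges: [-2.75, 2.75], [-0.79, 2.1], [0.01, 2.65], [-1.57, 4.71], [0.07, 3.14], [-2.87, 2.87]. Speed limits (rad/s): [2.22, 2.22, 2.79, 3.14, 3.14, 3.14].

INTERFACE

Orientations are given as [roll, pitch, yaw] about the fixed x, y, z axes, in that order (R = Rz(yaw) Ry(pitch) Rx(roll)).
In Python, from bench import observe, read_camera, order, env gives the robot as it stands.
- The arm moves only by the tool jog_arm, never from a script. Its argument "series" is a list of rows, each an object with "rotation": the turn, a rotation vector about the tool's x, y, z in rad, a list of three; "travel": the shift along the tool's x, y, z in mm, a list of three; "jaw": the finger opening in mm, from 0 to 93. In form: [{"rotation": [ax, ay, az], "travel": [tx, ty, tz], "jaw": jaw}, ...]. A call has 1 to 10 rows; each row is the pose to reach, as a shift and turn from the pose commanded when the call began, along the tool's axes at that moment; what a row does not reach only later rows make up. A row lasts 1/10 s, in which the tool goes at most 50 mm and 8.59 degrees, less where a joint would pass 70% of its speed; a pose out of reach is approached as far as the arm can. A call with a gripper value outside its range is refused whole. The fingers move at their own pace and stop on an object; the grip force is fixed at half the most. Time passes only in rows, so rows that repeat a pose let the fingers close. It gives the time, the measured TCP pose, the force and the opening at its end, in the units of the state.
- observe(): the state, without advancing time (a new reading comes with each control period).
- read_camera(name): name is "scene" or "top" or "wrist"; returns a dict with "color" (420x560x3 uint8, blue, green, red), "vfov" (degrees; the focal length in pixels is half the picture's height over the tangent of half this angle, whatever the lens; pixels are square), "cx", "cy" (the principal point, pixels), "distortion" ([k1, k2, p1, p2, k3] as OpenCV has them; the pictures are not rectified), "xyz" and "rotation" of the camera in the world. Camera axes: x right, y down, z forward; pixel columns grow to the right and rows downward; lengths in m; the calibration is good to about 2 mm. A picture is of the moment at which its call begins. There is no depth.
- order.job_done(): hands the job in, once; it reports no verdict.
The state is a dict: "t": time; "joint_positions": joint angles; "qvel": joint speeds; "tau": joint torques, N m; "tool_pos": TCP position; "tcp_rot": TCP orientation; "contact_force": force on the tool from outside, world axes, zero at the start; "wrist_torque": the same for the moment, N m; "gripper_width": finger opening in m.
Only numpy, scipy, OpenCV 4.12 (cv2) and the standard library are available. Lean on these libraries where they do the work, as an engineer would, in place of code of your own. Each camera call takes 0.05 s, during which the arm holds its last target.

TASK

On the stockroom table stand three parts boxes with push-push lids. Picking from the blue box is finished and the yellow one is next: press the blue lid shut so that it stays latched, press the yellow lid so that it pops open, and check that each ended up so (press again if not). Leave the red box shut and the white pump bottle standing where it is.

Things in the scene. Friction and masses are not known exactly. Their poses are not given: they have to be found in the camera images.
- blue_pad (a point): Top centre of the white press pad (44 x 32 mm, 8 mm proud) on the blue lid, which starts open. Grey box fixed to the table, 130 (x) x 94 x 75 mm, turned a little. The point turns with the lid: x to the hinge at the far side, y along it, z out of the lid; hinge 92 mm along x, 11 mm below. Shut: level, point 83 mm above the table. Open: sprung up 0.5 rad to a stop, point about 125 mm up, 16 mm nearer the hinge.
- yellow_pad (a point): Same point on the yellow lid of an equal box; starts shut. Latch, all boxes: press the pad straight down at this point with closed fingers, 6 to 7 mm below the shut level to a firm stop (3 to 5 N on the way, press up to 10 N), let go and rise clear: a shut lid springs open, an open one stays shut. A press stopping short changes nothing: the lid is then as before.
- red_pad (a point): Same point on the red lid of an equal box with the same latch; it starts shut and latched, and must stay shut.
- bottle: White pump bottle standing loose beyond the boxes, 64 mm diameter, 175 mm high; origin at the centre of its underside, z up. To be left alone.

How it is judged:
By the outcome, as a careful person would: the job done as asked, in the order asked, and still so for the second after the job is handed in, with the robot touching nothing.
It also fails if it takes over 45 s, if anything falls off the work surface, if the arm or the gripper's body presses on something with over 40 N, if the wrist force passes 120 N, or if a joint passes its speed limit or range.

## Working session

There is one attempt and no reset: what is moved stays moved. The work goes in short steps, Python scripts to look and compute and a tool call to move; the robot and the scene stay as the last step left them, time stands still between calls to the robot, and variables do not carry over. Pictures are saved under pics/ and viewed, and the job is handed in when it is done.

Besides the shell and the picture viewer there is one more tool, called after "Call:" as name(argument=value, ...), one argument or row to a line, values as JSON. jog_arm: Moves the arm, as the interface text tells. Its arguments: {"type":"object","properties":{"series":{"type":"array","items":{"type":"object","properties":{"rotation":{"type":"array","items":{"type":"number"}},"travel":{"type":"array","items":{"type":"number"}},"jaw":{"type":"number"}}}}},"required":["series"]}

```bash
mkdir -p pics
python3 - <<'E'
from bench import observe, read_camera, env
import cv2,numpy as np
s=observe(); print(s, env.finger_overhang)
for n in ("scene","top","wrist"):
    c=read_camera(n); cv2.imwrite(f"pics/{n}0.png",c["color"])
    print(n,{k:v for k,v in c.items() if k!="color"})
    np.save(f"pics/{n}0.npy",c,allow_pickle=True)
E
```

```text
{'t': 0.0, 'joint_positions': array([-1.33160588e+00,  3.51192609e-01,  1.65241183e+00, -2.93847637e-05,
        1.13905596e+00, -8.46165068e-02]), 'qvel': array([-1.78285823e-03, -9.49459347e-04, -3.99426231e-05,  9.46469044e-04,
        1.43502082e-04, -1.53051769e-03]), 'tau': array([-7.50629715e-04, -4.97325933e+01, -2.85255682e+01,  6.98852632e-02,
        2.56998354e-02, -9.21000287e-05]), 'tool_pos': array([ 0.17492358, -0.52107639,  0.19882998]), 'tcp_rot': array([-3.14052648e+00, -6.36611503e-05,  3.23819234e-01]), 'contact_force': array([0.19135804, 0.29734536, 0.43799426]), 'wrist_torque': array([-0.07494111,  0.01327882,  0.00759633]), 'gripper_width': 0.09279936461137446} 0.019
scene {'vfov': 50.46743293454148, 'cx': 285.76049781950854, 'cy': 205.09018241672428, 'distortion': array([-0.0574854,  0.       ,  0.       ,  0.       ,  0.       ]), 'xyz': array([ 1.19865102, -0.00516505,  0.78954528]), 'rotation': array([-2.41454975, -0.01782665,  1.59539939])}
top {'vfov': 52.13886949179472, 'cx': 275.71098527732954, 'cy': 204.32181205641936, 'distortion': array([-0.09796706,  0.        ,  0.        ,  0.        ,  0.        ]), 'xyz': array([ 0.52230239, -0.01553265,  0.9330437 ]), 'rotation': array([-3.04755314,  0.04067633, -1.59914995])}
wrist {'vfov': 67.418907393709, 'cx': 274.57158077056334, 'cy': 212.23020377147495, 'distortion': array([-0.06078909,  0.        ,  0.        ,  0.        ,  0.        ]), 'xyz': array([ 0.23811829, -0.49959683,  0.38454014]), 'rotation': array([ 2.89805479e+00,  5.22755988e-04, -1.24833148e+00])}
```

View pics/scene0.png

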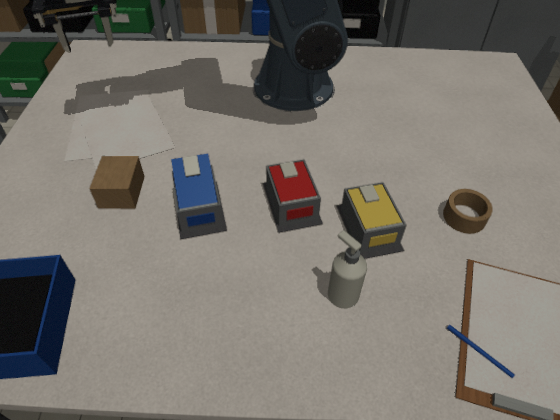

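View pics/top0.png

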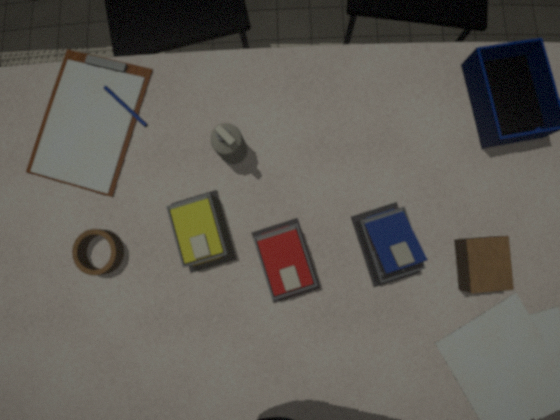

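The scene view shows blue (open, pad ~(191,165)), red (pad ~(289,169)) and yellow (pad ~(369,193)). In the top view the pads are at about (402,254), (289,278) and (200,245), and the bottle is at (228,142), beyond yellow.

```bash
cat > h.py <<'E'
import cv2,numpy as np
from scipy.spatial.transform import Rotation as Ro
def K(c):
    f=c["color"].shape[0]/2/np.tan(np.radians(c["vfov"])/2)
    return np.array([[f,0,c["cx"]],[0,f,c["cy"]],[0,0,1.]])
def ray(c,uv):
    p=cv2.undistortPoints(np.array(uv,float).reshape(-1,1,2),K(c),c["distortion"])[:,0]
    d=np.c_[p,np.ones(len(p))]
    return d@Ro.from_euler('xyz',c["rotation"]).as_matrix().T
def plane(c,uv,z):
    d=ray(c,uv); o=c["xyz"]; return o+d*((z-o[2])/d[:,2])[:,None]
def tri(c1,u1,c2,u2):
    A=[];b=[]
    for c,u in((c1,u1),(c2,u2)):
        d=ray(c,[u])[0]; d/=np.linalg.norm(d); P=np.eye(3)-np.outer(d,d); A.append(P); b.append(P@c["xyz"])
    x,_,_,_=np.linalg.lstsq(np.vstack(A),np.hstack(b),rcond=None)
    return x,np.linalg.norm(np.vstack(A)@x-np.hstack(b))
def pad(c,seed,r=22):
    # low-saturation bright blob within the coloured lid near seed
    hsv=cv2.cvtColor(c["color"],cv2.COLOR_BGR2HSV); m=((hsv[...,1]<75)&(hsv[...,2]>120)).astype(np.uint8)
    x,y=seed; w=np.zeros_like(m); w[y-r:y+r,x-r:x+r]=1
    n,l,st,ce=cv2.connectedComponentsWithStats(m*w,connectivity=4)
    i=l[y,x]; q=(l==i).astype(np.uint8)
    cn=max(cv2.findContours(q,0,2)[0],key=cv2.contourArea)
    return ce[i],st[i],cv2.minAreaRect(cn)
E
python3 - <<'E'
from h import *
S={n:np.load(f"pics/{n}0.npy",allow_pickle=True).item() for n in("scene","top")}
seeds=dict(blue=((191,165),(402,254),.125),red=((289,169),(289,278),.083),yellow=((369,193),(200,245),.083))
for k,(a,b,z) in seeds.items():
    pa=pad(S["scene"],a);pb=pad(S["top"],b)
    print(k,pa,pb)
    print(" scene",plane(S["scene"],[pa[0]],z)," top",plane(S["top"],[pb[0]],z),tri(S["scene"],pa[0],S["top"],pb[0]))
t=S["top"]["color"][160:310,150:450]; cv2.imwrite("pics/topz.png",cv2.resize(t,None,fx=2.6,fy=2.6))
t=S["scene"]["color"][140:310,150:420]; cv2.imwrite("pics/scz.png",cv2.resize(t,None,fx=2.9,fy=2.9))
E
```

```text
blue (array([188.54884189, 156.39274924]), array([169, 143,  44,  44, 993], dtype=int32), ((190.5, 164.5), (43.0, 43.0), 90.0)) (array([279.49938988, 209.49990434]), array([     0,      0,    560,    420, 235199], dtype=int32), ((279.5, 209.5), (419.0, 559.0), 90.0))
 scene [[ 0.47212938 -0.22584878  0.125     ]]  top [[0.58942532 0.00829584 0.125     ]] (array([ 0.60497402, -0.08655325,  0.27231293]), np.float64(0.13388851291135836))
red (array([288.34198646, 157.57223476]), array([267, 147,  44,  30, 886], dtype=int32), ((288.5, 161.5), (29.0, 43.0), 90.0)) (array([279.49702901, 209.47210844]), array([     0,      0,    560,    420, 235107], dtype=int32), ((279.5, 209.5), (419.0, 559.0), 90.0))
 scene [[ 0.42040805 -0.00565369  0.083     ]]  top [[0.59296976 0.00953746 0.083     ]] (array([ 5.80954931e-01, -1.63232960e-04,  2.29028288e-01]), np.float64(0.007627332032763705))
yellow (array([368.56740914, 181.55920281]), array([347, 171,  44,  30, 853], dtype=int32), ((368.5, 185.5), (29.0, 43.0), 90.0)) (array([279.56083022, 209.47303455]), array([     0,      0,    560,    420, 235023], dtype=int32), ((279.5, 209.5), (419.0, 559.0), 90.0))
 scene [[0.49175767 0.17584011 0.083     ]]  top [[0.59296388 0.00941069 0.083     ]] (array([0.59800212, 0.07548642, 0.20047323]), np.float64(0.10041861088555158))
```

View pics/topz.png

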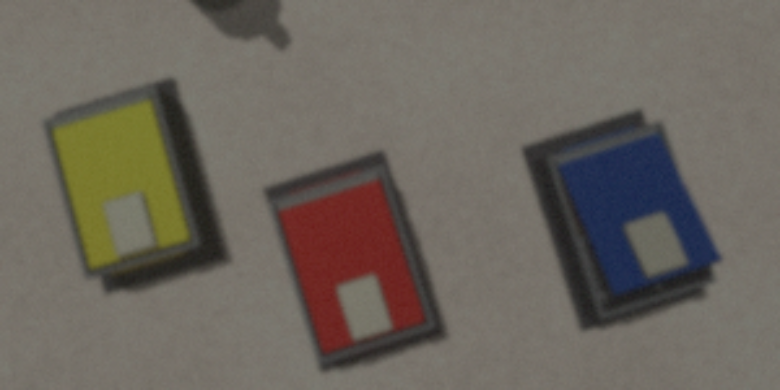

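View pics/scz.png

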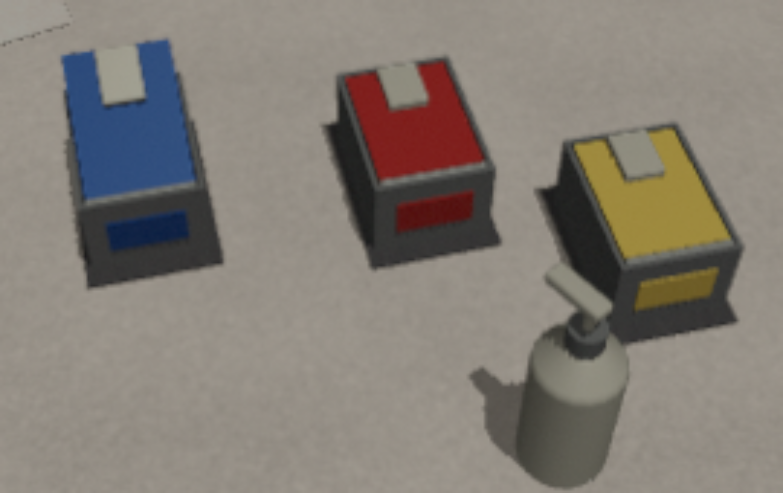

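```bash
cat >> h.py <<'E'
HUE=dict(blue=(100,130),red=(172,8),yellow=(18,36))
def lidpad(c,name,seed):
    hsv=cv2.cvtColor(c["color"],cv2.COLOR_BGR2HSV); h=hsv[...,0]; a,b=HUE[name]
    m=((h>=a)&(h<=b)) if a<b else ((h>=a)|(h<=b))
    m=(m&(hsv[...,1]>95)&(hsv[...,2]>35)).astype(np.uint8)
    w=np.zeros_like(m);x,y=seed;w[y-60:y+60,x-60:x+60]=1
    cn=max(cv2.findContours(m*w,0,2)[0],key=cv2.contourArea)
    hu=cv2.convexHull(cn);f=np.zeros_like(m);cv2.fillConvexPoly(f,hu,1)
    p=f&(1-m); p=cv2.morphologyEx(p,cv2.MORPH_OPEN,np.ones((5,5),np.uint8))
    n,l,st,ce=cv2.connectedComponentsWithStats(p)
    i=1+np.argmax(st[1:,4]); c2=max(cv2.findContours((l==i).astype(np.uint8),0,2)[0],key=cv2.contourArea)
    return ce[i],st[i],cv2.minAreaRect(c2),cv2.minAreaRect(hu)
E
python3 - <<'E'
from h import *
S={n:np.load(f"pics/{n}0.npy",allow_pickle=True).item() for n in("scene","top")}
seeds=dict(blue=((191,165),(402,254),.125),red=((289,169),(289,278),.083),yellow=((369,193),(200,245),.083))
for k,(a,b,z) in seeds.items():
    pb=lidpad(S["top"],k,b);pa=lidpad(S["scene"],k,a)
    print(k,pa[:2],pb)
    q=cv2.boxPoints(pb[3]); print(' lid',plane(S["top"],q,.075).round(3)[:,:2].tolist())
    print(" scene",plane(S["scene"],[pa[0],a],z).round(4)," top",plane(S["top"],[pb[0]],z).round(4),tri(S["scene"],pa[0],S["top"],pb[0]))
E
python3 - <<'E'
from h import *
S={n:np.load(f"pics/{n}0.npy",allow_pickle=True).item() for n in("scene","top")}
for k,a,b in(("blue",(191.4,165.2),(402.3,253.8)),("red",(289,169.3),(290.4,278.1)),("yel",(369.7,192.8),(200,246.2))): print(k,tri(S["scene"],a,S["top"],b))
E
```

```text
blue (array([190.9264214 , 165.53177258]), array([183, 156,  17,  20, 299], dtype=int32)) (array([401.75113122, 253.74208145]), array([390, 242,  24,  25, 442], dtype=int32), ((401.9310302734375, 253.67242431640625), (25.079532623291016, 19.0394344329834), 66.80140686035156), ((395.1293029785156, 241.80172729492188), (56.986995697021484, 42.4119873046875), 66.80140686035156))
 lid [[0.559, -0.159], [0.59, -0.238], [0.484, -0.278], [0.454, -0.199]]
 scene [[ 0.5011 -0.2157  0.125 ]
 [ 0.4994 -0.2158  0.125 ]]  top [[ 0.4992 -0.2177  0.125 ]] (array([ 0.49909058, -0.21721405,  0.12327649]), np.float64(0.0013213783998662237))
red (array([288.59693878, 169.82653061]), array([281, 163,  16,  15, 196], dtype=int32)) (array([289.93734336, 278.52380952]), array([280, 266,  21,  26, 399], dtype=int32), ((290.0, 278.5000305175781), (24.349536895751953, 16.76007080078125), 71.56504821777344), ((284.76995849609375, 262.0936279296875), (57.94547653198242, 42.097145080566406), 72.25532531738281))
 lid [[0.532, 0.059], [0.555, -0.022], [0.445, -0.053], [0.422, 0.027]]
 scene [[ 0.4618 -0.0042  0.08
[... 321 characters left out ...]
32), ((199.6226348876953, 246.1792755126953), (23.213932037353516, 16.20854377746582), 74.05460357666016), ((195.97171020507812, 230.6509246826172), (56.72990417480469, 41.07080078125), 74.05460357666016))
 lid [[0.602, 0.236], [0.622, 0.154], [0.511, 0.124], [0.49, 0.205]]
 scene [[0.5286 0.1737 0.083 ]
 [0.5271 0.1733 0.083 ]]  top [[0.5247 0.171  0.083 ]] (array([0.52473205, 0.17338832, 0.0786477 ]), np.float64(0.001920465371883195))
blue (array([ 0.49892945, -0.2170106 ,  0.12432927]), np.float64(0.002649418306576909))
red (array([ 0.45696978, -0.00561351,  0.08001689]), np.float64(0.0032447648695688963))
yel (array([0.52457322, 0.17309527, 0.08066008]), np.float64(0.003255380048585186))
```

Call:
jog_arm(
  series=[
    {"rotation": [0, 0, 0], "travel": [40, -18, 0], "jaw": 0},
    {"rotation": [0, 0, 0], "travel": [85, -39, 0], "jaw": 0},
    {"rotation": [0, 0, 0], "travel": [130, -60, 0], "jaw": 0},
    {"rotation": [0, 0, 0], "travel": [175, -80, 0], "jaw": 0},
    {"rotation": [0, 0, 0], "travel": [220, -101, 0], "jaw": 0},
    {"rotation": [0, 0, 0], "travel": [265, -121, 0], "jaw": 0},
    {"rotation": [0, 0, 0], "travel": [310, -142, 0], "jaw": 0},
    {"rotation": [0, 0, 0], "travel": [355, -163, 0], "jaw": 0},
    {"rotation": [0, 0, 0], "travel": [390, -179, 0], "jaw": 0},
    {"rotation": [0, 0, 0], "travel": [404, -185, 0], "jaw": 0},
  ],
)

```text
t: 1.15
tool_pos: [0.5009, -0.2151, 0.1991]
tcp_rot: [-3.141, -0.0, 0.327]
contact_force: [-0.4, -0.0, 0.2]
gripper_width: 0.0176
```

Call:
jog_arm(
  series=[
    {"rotation": [0, 0, 0], "travel": [0, 0, 0], "jaw": 0},
    {"rotation": [0, 0, 0], "travel": [0, 0, 0], "jaw": 0},
    {"rotation": [0, 0, 0], "travel": [0, 0, 0], "jaw": 0},
  ],
)

```text
t: 1.45
tool_pos: [0.4982, -0.2186, 0.1993]
tcp_rot: [-3.142, 0.0, 0.322]
contact_force: [0.1, -0.9, 0.7]
gripper_width: 0.0006
```

Run:
```python
from h import *
from bench import *
s=observe();print({k:s[k].round(4) if k!='t' else s[k] for k in('t','tool_pos','tcp_rot','contact_force')},s['gripper_width'])
for n in ("wrist",):
    c=read_camera(n);cv2.imwrite(f"pics/{n}1.png",c["color"])
    print({k:v for k,v in c.items() if k!="color"})
```

```text
{'t': 1.45, 'tool_pos': array([ 0.4982, -0.2186,  0.1993]), 'tcp_rot': array([-3.1415e+00,  4.0000e-04,  3.2230e-01]), 'contact_force': array([ 0.1359, -0.9031,  0.742 ])} 0.0005941421695016704
{'vfov': 67.418907393709, 'cx': 274.57158077056334, 'cy': 212.23020377147495, 'distortion': array([-0.06078909,  0.        ,  0.        ,  0.        ,  0.        ]), 'xyz': array([ 0.56145791, -0.19695669,  0.38493791]), 'rotation': array([ 2.89760389e+00, -4.24142456e-04, -1.24980336e+00])}
```

View pics/wrist1.png

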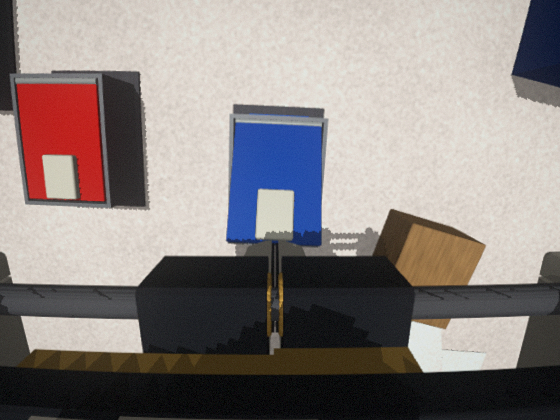

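Run:
```python
from h import *
from bench import *
c=read_camera("wrist");p=lidpad(c,"blue",(275,190));print(p[0],p[1],plane(c,[p[0]],.125))
d=plane(c,[(229,120),(234,242)],.075);print(d)
```

```text
[274.53421186 215.61327927] [ 255  189   39   56 1973] [[ 0.49731889 -0.21839292  0.125     ]]
[[ 0.56052511 -0.15174717  0.075     ]
 [ 0.44473861 -0.19141945  0.075     ]]
```

Call:
jog_arm(
  series=[
    {"rotation": [0, 0, 0], "travel": [0, 0, 20], "jaw": 0},
    {"rotation": [0, 0, 0], "travel": [0, 0, 40], "jaw": 0},
    {"rotation": [0, 0, 0], "travel": [0, 0, 46], "jaw": 0},
    {"rotation": [0, 0, 0], "travel": [0, 0, 50], "jaw": 0},
    {"rotation": [0, 0, 0], "travel": [0, 0, 54], "jaw": 0},
    {"rotation": [0, 0, 0], "travel": [-3, 0, 59], "jaw": 0},
    {"rotation": [0, 0, 0], "travel": [-6, 0, 64], "jaw": 0},
  ],
)

```text
t: 2.25
tool_pos: [0.4934, -0.2196, 0.1354]
tcp_rot: [3.141, -0.0, 0.324]
contact_force: [-1.4, -0.2, 0.4]
gripper_width: 0.0007
```

Call:
jog_arm(
  series=[
    {"rotation": [0, 0, 0], "travel": [-2.5, 0, 5], "jaw": 0},
    {"rotation": [0, 0, 0], "travel": [-5, 0, 11], "jaw": 0},
    {"rotation": [0, 0, 0], "travel": [-7, 0, 16], "jaw": 0},
    {"rotation": [0, 0, 0], "travel": [-8.5, 0, 22], "jaw": 0},
    {"rotation": [0, 0, 0], "travel": [-9.5, 0, 27], "jaw": 0},
    {"rotation": [0, 0, 0], "travel": [-10.5, 0, 32], "jaw": 0},
    {"rotation": [0, 0, 0], "travel": [-10.5, 0, 35], "jaw": 0},
    {"rotation": [0, 0, 0], "travel": [-10.5, 0, 37], "jaw": 0},
    {"rotation": [0, 0, 0], "travel": [-10.5, 0, 38], "jaw": 0},
  ],
)

```text
t: 3.15
tool_pos: [0.4836, -0.2227, 0.0972]
tcp_rot: [3.142, -0.0, 0.324]
contact_force: [-0.6, 0.2, 2.3]
gripper_width: 0.0003
```

Tips at about 78 mm. Now small steps to the firm stop.

Call:
jog_arm(
  series=[
    {"rotation": [0, 0, 0], "travel": [0, 0, 0.5], "jaw": 0},
    {"rotation": [0, 0, 0], "travel": [0, 0, 1], "jaw": 0},
    {"rotation": [0, 0, 0], "travel": [0, 0, 1], "jaw": 0},
  ],
)

```text
t: 3.45
tool_pos: [0.4836, -0.2227, 0.0964]
tcp_rot: [3.142, -0.0, 0.324]
contact_force: [-0.3, 0.2, 2.3]
gripper_width: 0.0009
```

Call:
jog_arm(
  series=[
    {"rotation": [0, 0, 0], "travel": [0, 0, 0.5], "jaw": 0},
    {"rotation": [0, 0, 0], "travel": [0, 0, 0.5], "jaw": 0},
  ],
)

```text
t: 3.65
tool_pos: [0.4836, -0.2227, 0.0959]
tcp_rot: [3.141, -0.0, 0.324]
contact_force: [-0.8, 0.7, 2.0]
gripper_width: 0.0002
```

Call:
jog_arm(
  series=[
    {"rotation": [0, 0, 0], "travel": [0, 0, 0.5], "jaw": 0},
    {"rotation": [0, 0, 0], "travel": [0, 0, 0.5], "jaw": 0},
  ],
)

```text
t: 3.85
tool_pos: [0.4835, -0.2227, 0.0953]
tcp_rot: [3.142, -0.0, 0.324]
contact_force: [-0.7, -0.2, 2.2]
gripper_width: 0.0003
```

Call:
jog_arm(
  series=[
    {"rotation": [0, 0, 0], "travel": [0, 0, 0.4], "jaw": 0},
    {"rotation": [0, 0, 0], "travel": [0, 0, 0.4], "jaw": 0},
  ],
)

```text
t: 4.05
tool_pos: [0.4835, -0.2227, 0.0949]
tcp_rot: [-3.142, 0.0, 0.324]
contact_force: [-1.0, -0.5, 3.4]
gripper_width: 0.0003
```

Call:
jog_arm(
  series=[
    {"rotation": [0, 0, 0], "travel": [0, 0, 0.4], "jaw": 0},
    {"rotation": [0, 0, 0], "travel": [0, 0, 0.4], "jaw": 0},
  ],
)

```text
t: 4.25
tool_pos: [0.4835, -0.2227, 0.0945]
tcp_rot: [3.142, 0.0, 0.324]
contact_force: [-0.4, -1.1, 2.1]
gripper_width: 0.0007
```

Call:
jog_arm(
  series=[
    {"rotation": [0, 0, 0], "travel": [0, 0, 0], "jaw": 0},
    {"rotation": [0, 0, 0], "travel": [0, 0, 0], "jaw": 0},
  ],
)

```text
t: 4.45
tool_pos: [0.4835, -0.2227, 0.0945]
tcp_rot: [3.142, -0.0, 0.324]
contact_force: [-0.6, -0.0, 2.1]
gripper_width: 0.0006
```

Call:
jog_arm(
  series=[
    {"rotation": [0, 0, 0], "travel": [0, 0, 0.4], "jaw": 0},
    {"rotation": [0, 0, 0], "travel": [0, 0, 0.8], "jaw": 0},
  ],
)

```text
t: 4.65
tool_pos: [0.4835, -0.2227, 0.0937]
tcp_rot: [3.142, 0.0, 0.324]
contact_force: [-1.4, -0.5, 2.1]
gripper_width: 0.0004
```

Call:
jog_arm(
  series=[
    {"rotation": [0, 0, 0], "travel": [0, 0, 0.4], "jaw": 0},
    {"rotation": [0, 0, 0], "travel": [0, 0, 0.4], "jaw": 0},
  ],
)

```text
t: 4.85
tool_pos: [0.4835, -0.2227, 0.0933]
tcp_rot: [-3.142, 0.0, 0.324]
contact_force: [-0.3, -0.4, 2.7]
gripper_width: 0.0002
```

Run:
```python
from h import *
from bench import *
c=read_camera("scene");a=cv2.resize(c["color"][120:260,120:340],None,fx=3.6,fy=3.6,interpolation=2);cv2.imwrite("pics/s2.png",a)
c=read_camera("wrist");cv2.imwrite("pics/w2.png",c["color"])
s=observe();print(s['t'],s['contact_force'],s['wrist_torque'],s['tool_pos'])
```

```text
4.95 [-0.07242427  0.05232576  2.03541094] [-0.02558345  0.13834839 -0.04572484] [ 0.48350607 -0.22269646  0.09332403]
```

View pics/s2.png

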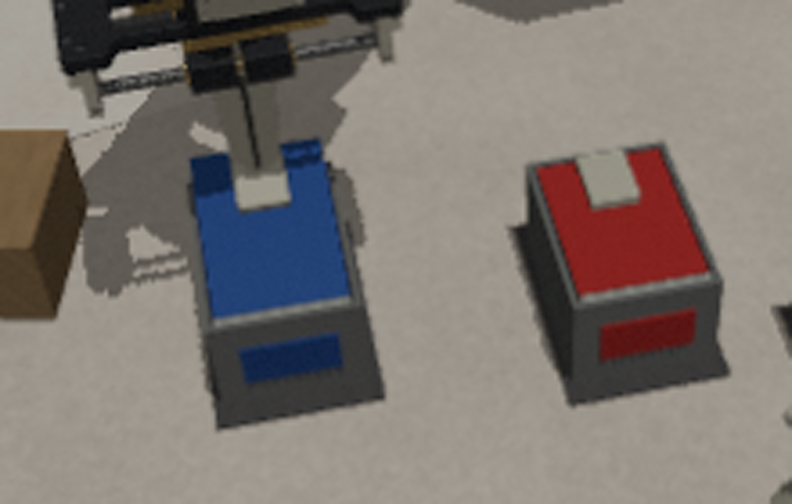

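View pics/w2.png

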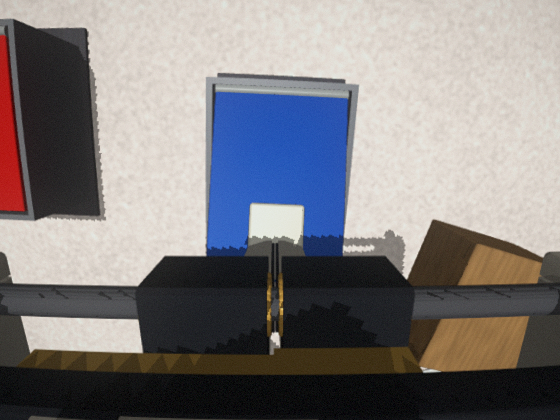

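Fingers stand centred on the blue pad and the lid looks almost level, but there is no stop yet. I'll continue in small steps.

Call:
jog_arm(
  series=[
    {"rotation": [0, 0, 0], "travel": [0, 0, 0.5], "jaw": 0},
    {"rotation": [0, 0, 0], "travel": [0, 0, 1], "jaw": 0},
  ],
)

```text
t: 5.15
tool_pos: [0.4835, -0.2227, 0.0923]
tcp_rot: [-3.142, 0.0, 0.324]
contact_force: [-0.8, 0.3, 2.3]
gripper_width: 0.0008
```

Call:
jog_arm(
  series=[
    {"rotation": [0, 0, 0], "travel": [0, 0, 0.5], "jaw": 0},
    {"rotation": [0, 0, 0], "travel": [0, 0, 1], "jaw": 0},
  ],
)

```text
t: 5.35
tool_pos: [0.4835, -0.2227, 0.0913]
tcp_rot: [-3.142, 0.0, 0.324]
contact_force: [-0.7, -1.4, 3.0]
gripper_width: 0.0002
```

Call:
jog_arm(
  series=[
    {"rotation": [0, 0, 0], "travel": [0, 0, 0.5], "jaw": 0},
    {"rotation": [0, 0, 0], "travel": [0, 0, 1], "jaw": 0},
  ],
)

```text
t: 5.55
tool_pos: [0.4835, -0.2227, 0.0903]
tcp_rot: [-3.142, 0.0, 0.324]
contact_force: [-0.5, -0.4, 1.9]
gripper_width: 0.0007
```

Call:
jog_arm(
  series=[
    {"rotation": [0, 0, 0], "travel": [0, 0, 0.5], "jaw": 0},
    {"rotation": [0, 0, 0], "travel": [0, 0, 1], "jaw": 0},
  ],
)

```text
t: 5.75
tool_pos: [0.4835, -0.2227, 0.0893]
tcp_rot: [-3.142, 0.0, 0.324]
contact_force: [-1.4, -0.3, 2.1]
gripper_width: 0.0004
```

Run:
```python
from h import *
from bench import *
for n,(y0,y1,x0,x1) in dict(scene=(145,235,150,250),top=(190,300,340,450),wrist=(60,270,180,380)).items():
    c=read_camera(n);np.save(f"pics/{n}3.npy",c,allow_pickle=True)
    a=cv2.resize(c["color"][y0:y1,x0:x1],None,fx=(6 if n!='wrist' else 2.5),fy=(6 if n!='wrist' else 2.5),interpolation=2);cv2.imwrite(f"pics/{n}3.png",a)
```

```text
(no output)
```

View pics/scene3.png

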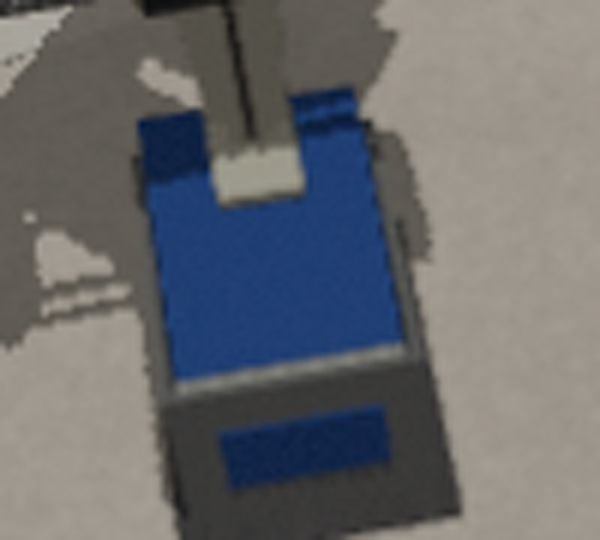

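View pics/wrist3.png

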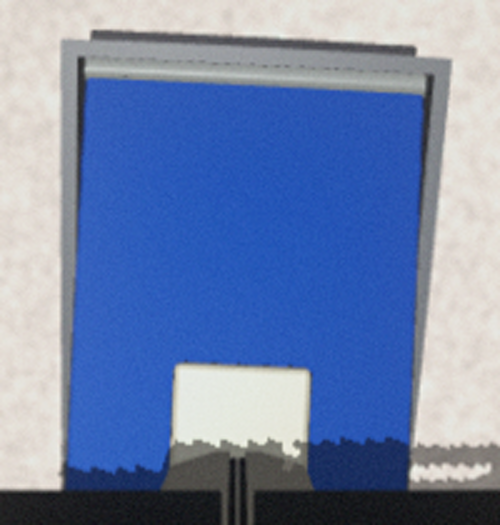

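View pics/top3.png

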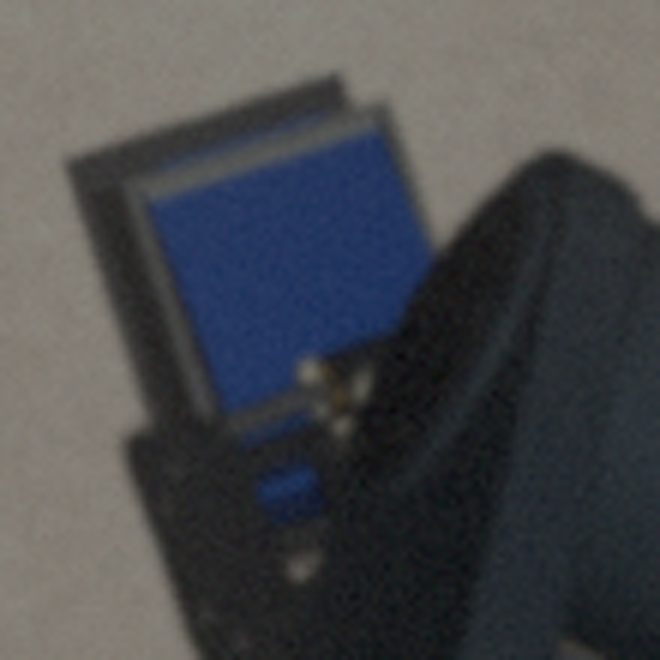

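Run:
```python
from h import *
S={n:np.load(f"pics/{n}3.npy",allow_pickle=True).item() for n in("scene","wrist")}
print(tri(S["scene"],(186.3,178.3),S["wrist"],(304,208)),tri(S["scene"],(200.3,176),S["wrist"],(250,205.2)))
# lid far corners on rim (z~.075)
print(plane(S["wrist"],[(180+85/2.5,60+80/2.5),(180+425/2.5,60+95/2.5)],.075))
print(plane(S["wrist"],[(205,77),(180+450/2.5,60+60/2.5)],.075))
for n in S: print(S[n]["xyz"])
```

```text
(array([ 0.51224489, -0.22933322,  0.09659644]), np.float64(0.001806691242949688)) (array([ 0.50361975, -0.19942451,  0.09603472]), np.float64(0.001303280199327722))
[[ 0.55891274 -0.15845638  0.075     ]
 [ 0.58179737 -0.23765119  0.075     ]]
[[ 0.56551977 -0.15086747  0.075     ]
 [ 0.59136062 -0.24046266  0.075     ]]
[ 1.19865102 -0.00516505  0.78954528]
[ 0.54664453 -0.20103292  0.27493146]
```

Call:
jog_arm(
  series=[
    {"rotation": [0, 0, 0], "travel": [0, 0, 1], "jaw": 0},
    {"rotation": [0, 0, 0], "travel": [0, 0, 2], "jaw": 0},
    {"rotation": [0, 0, 0], "travel": [0, 0, 3], "jaw": 0},
    {"rotation": [0, 0, 0], "travel": [0, 0, 4], "jaw": 0},
  ],
)

```text
t: 6.3
tool_pos: [0.4835, -0.2227, 0.0852]
tcp_rot: [-3.142, 0.0, 0.324]
contact_force: [-0.6, -0.4, 2.1]
gripper_width: 0.0004
```

Run:
```python
from h import *
from bench import *
for n,(y0,y1,x0,x1) in dict(scene=(145,235,150,250),wrist=(60,270,180,380)).items():
    c=read_camera(n);np.save(f"pics/{n}4.npy",c,allow_pickle=True)
    a=cv2.resize(c["color"][y0:y1,x0:x1],None,fx=(6 if n!='wrist' else 2.5),fy=(6 if n!='wrist' else 2.5),interpolation=2);cv2.imwrite(f"pics/{n}4.png",a)
```

```text
(no output)
```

View pics/scene4.png

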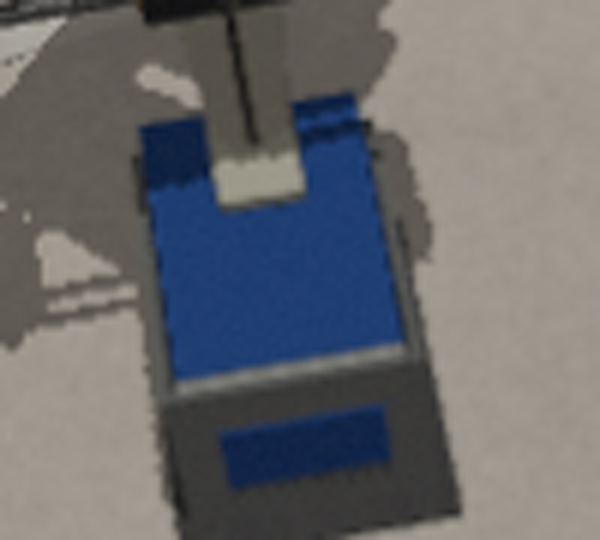

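View pics/wrist4.png

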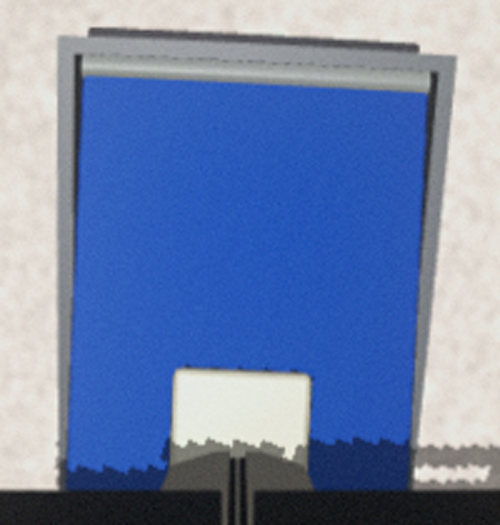

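The lid follows the fingers down with no stop yet (the tip is evidently higher than the nominal overhang suggests). I'll continue and watch the force.

Call:
jog_arm(
  series=[
    {"rotation": [0, 0, 0], "travel": [0, 0, 1], "jaw": 0},
    {"rotation": [0, 0, 0], "travel": [0, 0, 2], "jaw": 0},
    {"rotation": [0, 0, 0], "travel": [0, 0, 3], "jaw": 0},
    {"rotation": [0, 0, 0], "travel": [0, 0, 4], "jaw": 0},
    {"rotation": [0, 0, 0], "travel": [0, 0, 5], "jaw": 0},
    {"rotation": [0, 0, 0], "travel": [0, 0, 6], "jaw": 0},
  ],
)

```text
t: 7.0
tool_pos: [0.4835, -0.2227, 0.0792]
tcp_rot: [-3.142, 0.0, 0.324]
contact_force: [-1.2, 0.1, 2.9]
gripper_width: 0.0001
```

Run:
```python
from h import *
from bench import *
for n,(y0,y1,x0,x1) in dict(scene=(145,235,150,250),wrist=(60,270,180,380)).items():
    c=read_camera(n);np.save(f"pics/{n}5.npy",c,allow_pickle=True)
    a=cv2.resize(c["color"][y0:y1,x0:x1],None,fx=(6 if n!='wrist' else 2.5),fy=(6 if n!='wrist' else 2.5),interpolation=2);cv2.imwrite(f"pics/{n}5.png",a)
```

```text
(no output)
```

View pics/scene5.png

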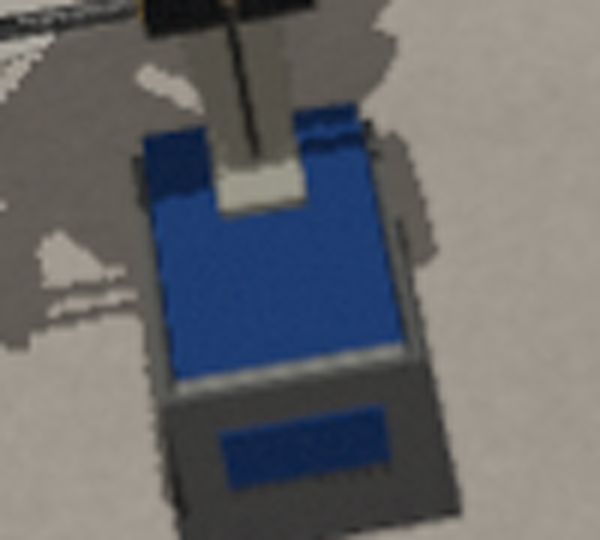

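View pics/wrist5.png

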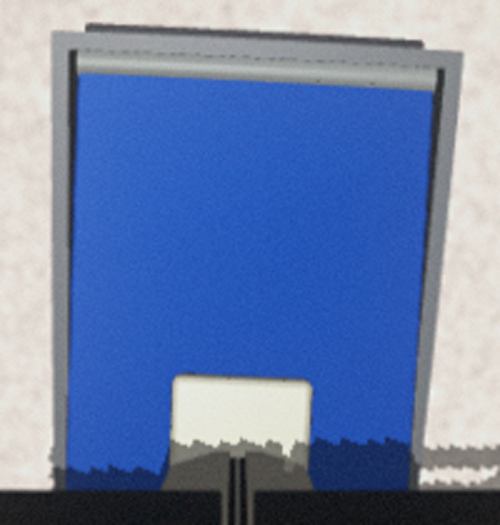

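Call:
jog_arm(
  series=[
    {"rotation": [0, 0, 0], "travel": [0, 0, 1], "jaw": 0},
    {"rotation": [0, 0, 0], "travel": [0, 0, 2], "jaw": 0},
    {"rotation": [0, 0, 0], "travel": [0, 0, 3], "jaw": 0},
  ],
)

```text
t: 7.4
tool_pos: [0.4835, -0.2227, 0.0762]
tcp_rot: [-3.142, 0.0, 0.324]
contact_force: [-1.9, -0.9, 2.2]
gripper_width: 0.0007
```

Call:
jog_arm(
  series=[
    {"rotation": [0, 0, 0], "travel": [0, 0, 1], "jaw": 0},
    {"rotation": [0, 0, 0], "travel": [0, 0, 2], "jaw": 0},
  ],
)

```text
t: 7.6
tool_pos: [0.4835, -0.2227, 0.0743]
tcp_rot: [3.142, -0.0, 0.324]
contact_force: [-2.2, -0.2, 3.5]
gripper_width: 0.0008
```

Call:
jog_arm(
  series=[
    {"rotation": [0, 0, 0], "travel": [0, 0, 1], "jaw": 0},
    {"rotation": [0, 0, 0], "travel": [0, 0, 2], "jaw": 0},
  ],
)

```text
t: 7.8
tool_pos: [0.4835, -0.2227, 0.0722]
tcp_rot: [-3.142, 0.0, 0.324]
contact_force: [-2.0, -0.9, 3.3]
gripper_width: 0.0001
```

Run:
```python
from h import *
from bench import *
for n,(y0,y1,x0,x1) in dict(scene=(145,235,150,250),wrist=(60,270,180,380)).items():
    c=read_camera(n);np.save(f"pics/{n}6.npy",c,allow_pickle=True)
    a=cv2.resize(c["color"][y0:y1,x0:x1],None,fx=(6 if n!='wrist' else 2.5),fy=(6 if n!='wrist' else 2.5),interpolation=2);cv2.imwrite(f"pics/{n}6.png",a)
```

```text
(no output)
```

View pics/scene6.png

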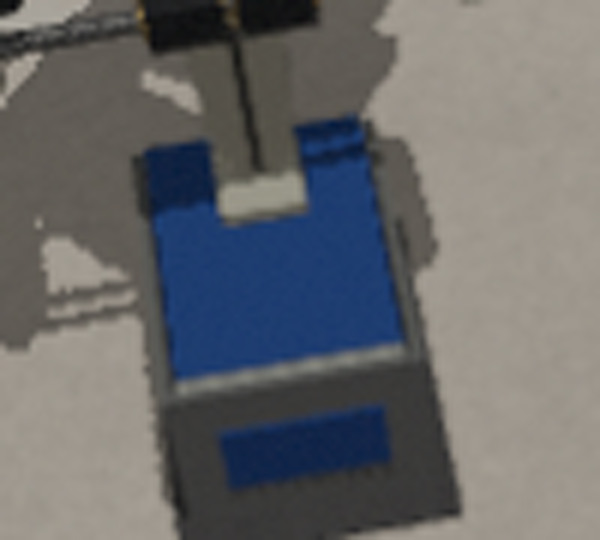

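View pics/wrist6.png

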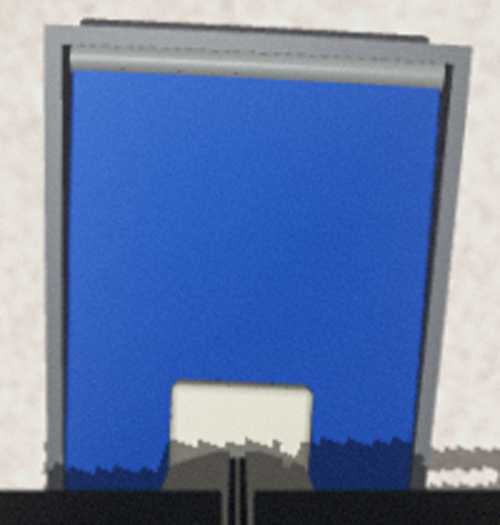

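Call:
jog_arm(
  series=[
    {"rotation": [0, 0, 0], "travel": [0, 0, 0.5], "jaw": 0},
    {"rotation": [0, 0, 0], "travel": [0, 0, 1], "jaw": 0},
  ],
)

```text
t: 8.1
tool_pos: [0.4835, -0.2227, 0.0713]
tcp_rot: [-3.142, 0.0, 0.324]
contact_force: [-1.9, -0.7, 2.3]
gripper_width: 0.0006
```

Call:
jog_arm(
  series=[
    {"rotation": [0, 0, 0], "travel": [0, 0, 0.5], "jaw": 0},
    {"rotation": [0, 0, 0], "travel": [0, 0, 1], "jaw": 0},
  ],
)

```text
t: 8.3
tool_pos: [0.4835, -0.2227, 0.0703]
tcp_rot: [3.142, 0.0, 0.324]
contact_force: [-2.0, -0.3, 3.8]
gripper_width: 0.0003
```

Call:
jog_arm(
  series=[
    {"rotation": [0, 0, 0], "travel": [0, 0, 0.5], "jaw": 0},
    {"rotation": [0, 0, 0], "travel": [0, 0, 1], "jaw": 0},
  ],
)

```text
t: 8.5
tool_pos: [0.4835, -0.2227, 0.0693]
tcp_rot: [-3.142, 0.0, 0.324]
contact_force: [-2.3, -0.9, 2.9]
gripper_width: 0.0009
```

Call:
jog_arm(
  series=[
    {"rotation": [0, 0, 0], "travel": [0, 0, 0.5], "jaw": 0},
    {"rotation": [0, 0, 0], "travel": [0, 0, 1], "jaw": 0},
  ],
)

```text
t: 8.7
tool_pos: [0.4835, -0.2227, 0.0683]
tcp_rot: [-3.142, 0.0, 0.324]
contact_force: [-1.6, -1.1, 2.2]
gripper_width: 0.0006
```

Call:
jog_arm(
  series=[
    {"rotation": [0, 0, 0], "travel": [0, 0, 0.5], "jaw": 0},
    {"rotation": [0, 0, 0], "travel": [0, 0, 1], "jaw": 0},
  ],
)

```text
t: 8.9
tool_pos: [0.4835, -0.2227, 0.0673]
tcp_rot: [-3.142, 0.0, 0.324]
contact_force: [-1.9, 0.1, 3.3]
gripper_width: 0.0006
```

Call:
jog_arm(
  series=[
    {"rotation": [0, 0, 0], "travel": [0, 0, 0.5], "jaw": 0},
    {"rotation": [0, 0, 0], "travel": [0, 0, 1], "jaw": 0},
  ],
)

```text
t: 9.1
tool_pos: [0.4835, -0.2228, 0.0663]
tcp_rot: [-3.142, 0.0, 0.324]
contact_force: [-2.2, -0.5, 3.6]
gripper_width: 0.0003
```

Run:
```python
from h import *
from bench import *
for n,(y0,y1,x0,x1) in dict(scene=(145,235,150,250),wrist=(60,270,180,380)).items():
    c=read_camera(n);np.save(f"pics/{n}7.npy",c,allow_pickle=True)
    a=cv2.resize(c["color"][y0:y1,x0:x1],None,fx=(6 if n!='wrist' else 2.5),fy=(6 if n!='wrist' else 2.5),interpolation=2);cv2.imwrite(f"pics/{n}7.png",a)
```

```text
(no output)
```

View pics/scene7.png

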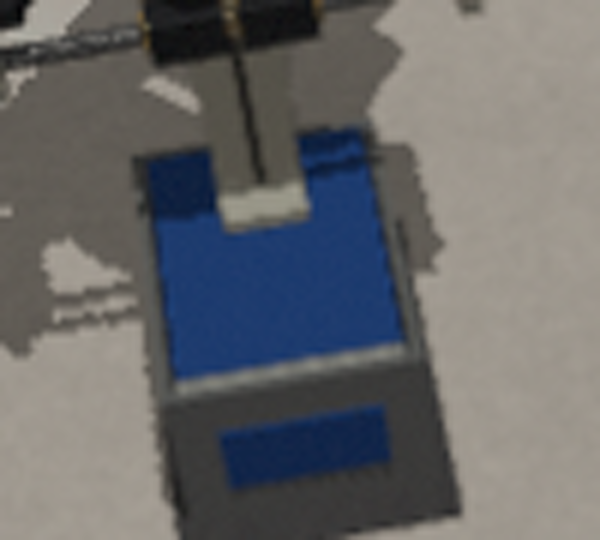

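View pics/wrist7.png

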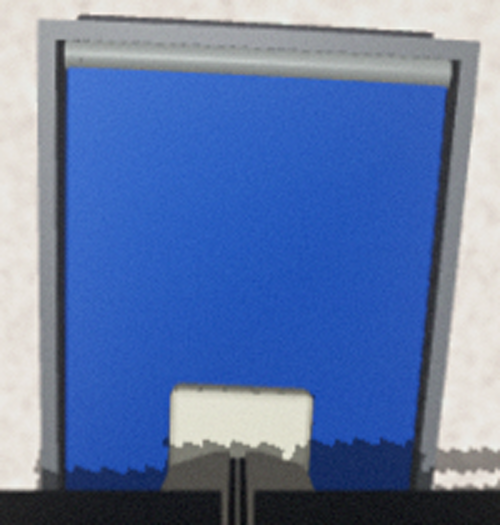

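Call:
jog_arm(
  series=[
    {"rotation": [0, 0, 0], "travel": [0, 0, 0.5], "jaw": 0},
    {"rotation": [0, 0, 0], "travel": [0, 0, 1], "jaw": 0},
  ],
)

```text
t: 9.4
tool_pos: [0.4835, -0.2227, 0.0653]
tcp_rot: [3.142, -0.0, 0.324]
contact_force: [-2.4, -1.0, 3.0]
gripper_width: 0.0004
```

Call:
jog_arm(
  series=[
    {"rotation": [0, 0, 0], "travel": [0, 0, 0.5], "jaw": 0},
    {"rotation": [0, 0, 0], "travel": [0, 0, 1], "jaw": 0},
  ],
)

```text
t: 9.6
tool_pos: [0.4835, -0.2227, 0.0643]
tcp_rot: [-3.142, -0.0, 0.324]
contact_force: [-1.7, -0.9, 2.9]
gripper_width: 0.0005
```

Call:
jog_arm(
  series=[
    {"rotation": [0, 0, 0], "travel": [0, 0, 0.5], "jaw": 0},
    {"rotation": [0, 0, 0], "travel": [0, 0, 1], "jaw": 0},
  ],
)

```text
t: 9.8
tool_pos: [0.4835, -0.2227, 0.0633]
tcp_rot: [3.142, 0.0, 0.324]
contact_force: [-2.4, -0.3, 3.6]
gripper_width: 0.0004
```

Call:
jog_arm(
  series=[
    {"rotation": [0, 0, 0], "travel": [0, 0, 0.5], "jaw": 0},
    {"rotation": [0, 0, 0], "travel": [0, 0, 1], "jaw": 0},
  ],
)

```text
t: 10.0
tool_pos: [0.4835, -0.2227, 0.0623]
tcp_rot: [-3.142, 0.0, 0.324]
contact_force: [-2.7, -0.4, 3.7]
gripper_width: 0.0005
```

Call:
jog_arm(
  series=[
    {"rotation": [0, 0, 0], "travel": [0, 0, 0.5], "jaw": 0},
    {"rotation": [0, 0, 0], "travel": [0, 0, 1], "jaw": 0},
  ],
)

```text
t: 10.2
tool_pos: [0.4835, -0.2227, 0.0613]
tcp_rot: [3.142, 0.0, 0.324]
contact_force: [-2.7, -0.8, 4.2]
gripper_width: 0.0007
```

Call:
jog_arm(
  series=[
    {"rotation": [0, 0, 0], "travel": [0, 0, 0.5], "jaw": 0},
    {"rotation": [0, 0, 0], "travel": [0, 0, 1], "jaw": 0},
  ],
)

```text
t: 10.4
tool_pos: [0.4835, -0.2227, 0.0603]
tcp_rot: [3.142, -0.0, 0.324]
contact_force: [-3.0, -0.9, 3.2]
gripper_width: 0.0002
```

Run:
```python
from h import *
from bench import *
for n,(y0,y1,x0,x1) in dict(scene=(145,235,150,250),wrist=(60,270,180,380)).items():
    c=read_camera(n);np.save(f"pics/{n}8.npy",c,allow_pickle=True)
    a=cv2.resize(c["color"][y0:y1,x0:x1],None,fx=(6 if n!='wrist' else 2.5),fy=(6 if n!='wrist' else 2.5),interpolation=2);cv2.imwrite(f"pics/{n}8.png",a)
```

View pics/scene8.png

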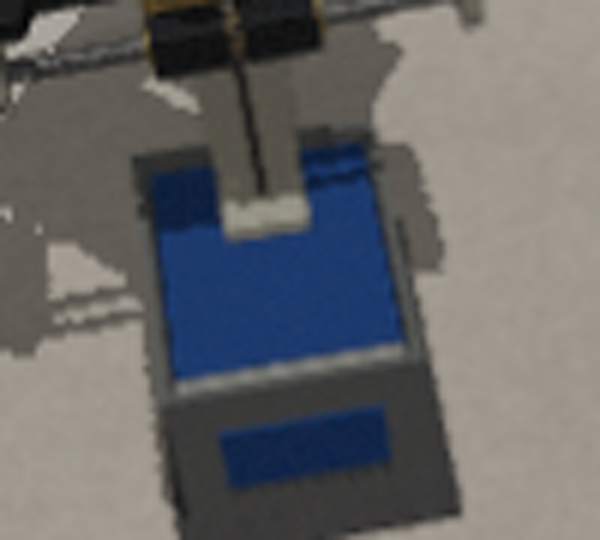

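View pics/wrist8.png

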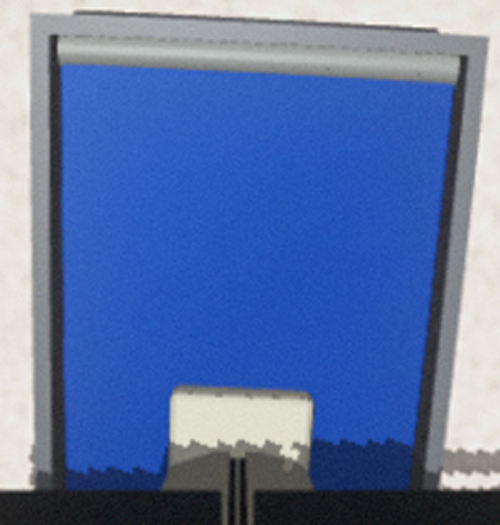

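The lid's near edge is now dipping below the rim, so the stop should be close.

Call:
jog_arm(
  series=[
    {"rotation": [0, 0, 0], "travel": [0, 0, 0.5], "jaw": 0},
    {"rotation": [0, 0, 0], "travel": [0, 0, 1], "jaw": 0},
  ],
)

```text
t: 10.7
tool_pos: [0.4835, -0.2227, 0.0593]
tcp_rot: [-3.142, -0.0, 0.324]
contact_force: [-2.4, -0.5, 4.1]
gripper_width: 0.0007
```

Call:
jog_arm(
  series=[
    {"rotation": [0, 0, 0], "travel": [0, 0, 0.5], "jaw": 0},
    {"rotation": [0, 0, 0], "travel": [0, 0, 0.5], "jaw": 0},
  ],
)

```text
t: 10.9
tool_pos: [0.4835, -0.2227, 0.0588]
tcp_rot: [-3.142, 0.0, 0.324]
contact_force: [-2.2, -1.5, 3.9]
gripper_width: 0.0004
```

Call:
jog_arm(
  series=[
    {"rotation": [0, 0, 0], "travel": [0, 0, 0.5], "jaw": 0},
    {"rotation": [0, 0, 0], "travel": [0, 0, 0.5], "jaw": 0},
  ],
)

```text
t: 11.1
tool_pos: [0.4835, -0.2227, 0.0583]
tcp_rot: [3.142, -0.0, 0.324]
contact_force: [-1.2, -1.2, 3.2]
gripper_width: 0.0002
```

Call:
jog_arm(
  series=[
    {"rotation": [0, 0, 0], "travel": [0, 0, 0.5], "jaw": 0},
    {"rotation": [0, 0, 0], "travel": [0, 0, 0.5], "jaw": 0},
  ],
)

```text
t: 11.3
tool_pos: [0.4835, -0.2227, 0.0578]
tcp_rot: [3.142, -0.0, 0.324]
contact_force: [-2.9, -0.9, 3.1]
gripper_width: 0.0006
```

Run:
```python
from h import *
S={n:np.load(f"pics/{n}8.npy",allow_pickle=True).item() for n in("scene","wrist")}
for dy in(-6,-2): print(tri(S["scene"],(150+225/6,145+(239+dy)/6),S["wrist"],(304.8,216.8)),tri(S["scene"],(150+310/6,145+(230+dy)/6),S["wrist"],(249,215.5)))
```

```text
(array([ 0.50933518, -0.2300905 ,  0.07627382]), np.float64(0.0017055051525060735)) (array([ 0.49841604, -0.20050868,  0.07070722]), np.float64(0.0016275819809476418))
(array([ 0.50872995, -0.23059307,  0.07350296]), np.float64(0.001693800480602882)) (array([ 0.49775464, -0.20072617,  0.06797263]), np.float64(0.0013102400664965885))
```

Call:
jog_arm(
  series=[
    {"rotation": [0, 0, 0], "travel": [0, 0, 0.5], "jaw": 0},
    {"rotation": [0, 0, 0], "travel": [0, 0, 1], "jaw": 0},
  ],
)

```text
t: 11.5
tool_pos: [0.4835, -0.2228, 0.0571]
tcp_rot: [3.142, 0.0, 0.324]
contact_force: [-5.1, 0.7, 12.2]
gripper_width: 0.0002
```

Call:
jog_arm(
  series=[
    {"rotation": [0, 0, 0], "travel": [0, 0, 0.5], "jaw": 0},
    {"rotation": [0, 0, 0], "travel": [0, 0, 1], "jaw": 0},
  ],
)

```text
t: 11.7
tool_pos: [0.4836, -0.2229, 0.0569]
tcp_rot: [3.141, -0.0, 0.324]
contact_force: [-8.4, 2.7, 23.6]
gripper_width: 0.0005
```

Firm stop found at TCP z = 0.0573, and the last step overshot to 24 N. I'm releasing and rising now.

Call:
jog_arm(
  series=[
    {"rotation": [0, 0, 0], "travel": [0, 0, -2], "jaw": 0},
    {"rotation": [0, 0, 0], "travel": [0, 0, -6], "jaw": 0},
    {"rotation": [0, 0, 0], "travel": [0, 0, -12], "jaw": 0},
    {"rotation": [0, 0, 0], "travel": [0, 0, -25], "jaw": 0},
    {"rotation": [0, 0, 0], "travel": [0, 0, -50], "jaw": 0},
    {"rotation": [0, 0, 0], "travel": [0, 0, -90], "jaw": 0},
    {"rotation": [0, 0, 0], "travel": [0, 0, -130], "jaw": 0},
    {"rotation": [0, 0, 0], "travel": [0, 0, -145], "jaw": 0},
    {"rotation": [0, 0, 0], "travel": [0, 0, -145], "jaw": 0},
  ],
)

```text
t: 12.6
tool_pos: [0.4845, -0.2232, 0.2038]
tcp_rot: [3.138, -0.003, 0.324]
contact_force: [0.0, -0.7, 0.0]
gripper_width: 0.0006
```

Run:
```python
from h import *
from bench import *
c=read_camera("wrist");cv2.imwrite(f"pics/w9.png",c["color"])
p=lidpad(c,"blue",(275,190));print(p[0],p[1],plane(c,[p[0]],.083),plane(c,[p[0]],.125))
c=read_camera("scene");cv2.imwrite("pics/s9.png",cv2.resize(c["color"][120:320,140:420],None,fx=2.8,fy=2.8))
```

```text
[273.26987448 203.25801953] [ 257  181   34   46 1434] [[ 0.48430573 -0.22191036  0.083     ]] [[ 0.49287393 -0.21905497  0.125     ]]
```

View pics/w9.png

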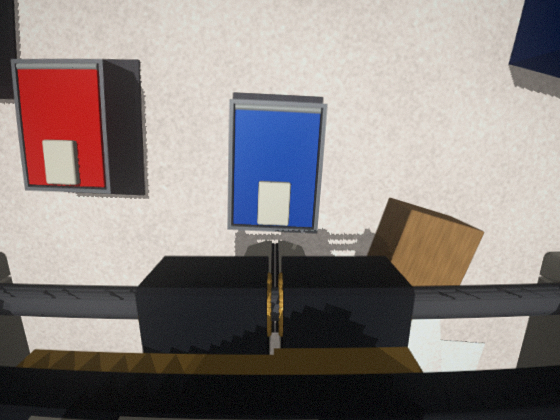

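View pics/s9.png

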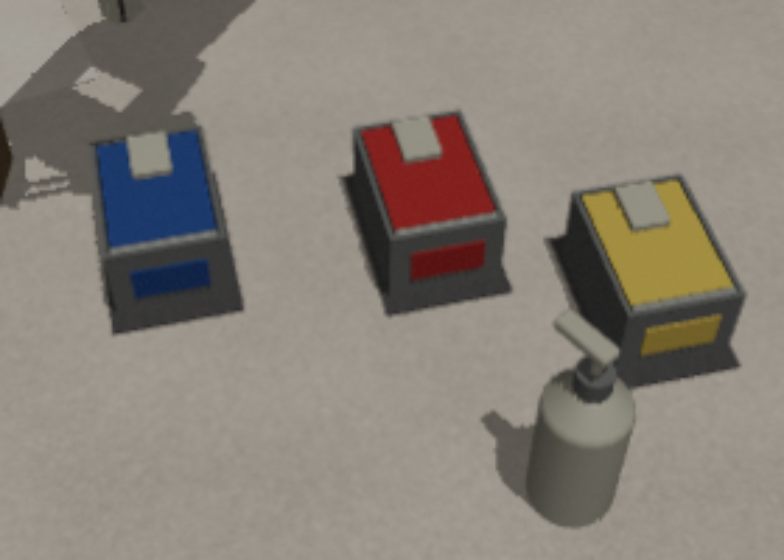

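Wrist and scene views show blue shut: its pad at (273,203) in the wrist view gives (0.484,-0.222) on the shut plane, as predicted. I'll measure bottle clearance, then go above yellow.

Run:
```python
from h import *
S={n:np.load(f"pics/{n}0.npy",allow_pickle=True).item() for n in("scene","top")}
# bottle base centre from scene: bottom ellipse lowest ~ (345,306) front edge
print("front base",plane(S["scene"],[(345,305)],0)-[[.032,0,0]])
print("shoulder scene",plane(S["scene"],[(349,262)],.12),"top body",plane(S["top"],[(228,145)],.12))
```

```text
front base [[0.72518601 0.11595122 0.        ]]
shoulder scene [[0.7363867  0.11024387 0.12      ]] top body [[0.71875166 0.10487871 0.12      ]]
```

Call:
jog_arm(
  series=[
    {"rotation": [0, 0, 0], "travel": [17, -36, 0], "jaw": 0},
    {"rotation": [0, 0, 0], "travel": [35, -76, 0], "jaw": 0},
    {"rotation": [0, 0, 0.02], "travel": [54, -118, 0], "jaw": 0},
    {"rotation": [0, 0, 0.03], "travel": [73, -160, 0], "jaw": 0},
    {"rotation": [0, 0, 0.05], "travel": [92, -202, 0], "jaw": 0},
    {"rotation": [0, 0, 0.05], "travel": [111, -244, 0], "jaw": 0},
    {"rotation": [0, 0, 0.05], "travel": [130, -286, 0], "jaw": 0},
    {"rotation": [0, 0, 0.05], "travel": [148, -324, 0], "jaw": 0},
    {"rotation": [0, 0, 0.05], "travel": [160, -350, 0], "jaw": 0},
    {"rotation": [0, 0, 0.05], "travel": [165, -361, 0], "jaw": 0},
  ],
)

```text
t: 13.7
tool_pos: [0.5242, 0.1741, 0.1992]
tcp_rot: [-3.141, 0.003, 0.276]
contact_force: [0.4, -0.5, 0.4]
gripper_width: 0.0005
```

Call:
jog_arm(
  series=[
    {"rotation": [0, 0, 0], "travel": [0, 0, 0], "jaw": 0},
    {"rotation": [0, 0, 0], "travel": [0, 0, 0], "jaw": 0},
    {"rotation": [0, 0, 0], "travel": [0, 0, 0], "jaw": 0},
  ],
)

```text
t: 14.0
tool_pos: [0.525, 0.1707, 0.2006]
tcp_rot: [3.141, 0.001, 0.272]
contact_force: [-0.7, 0.0, 0.3]
gripper_width: 0.0002
```

Run:
```python
from h import *
from bench import *
c=read_camera("wrist");cv2.imwrite(f"pics/w10.png",c["color"])
p=lidpad(c,"yellow",(275,190));print(p[0],p[1],plane(c,[p[0]],.083)); print(observe()['tool_pos'],observe()['tcp_rot'],observe()['t'])
```

```text
[273.36600846 203.75528914] [ 258  182   32   45 1418] [[0.52447673 0.17219915 0.083     ]]
[0.52508846 0.17076587 0.20074103] [3.14150026e+00 3.04931424e-04 2.72297575e-01] 14.05
```

View pics/w10.png

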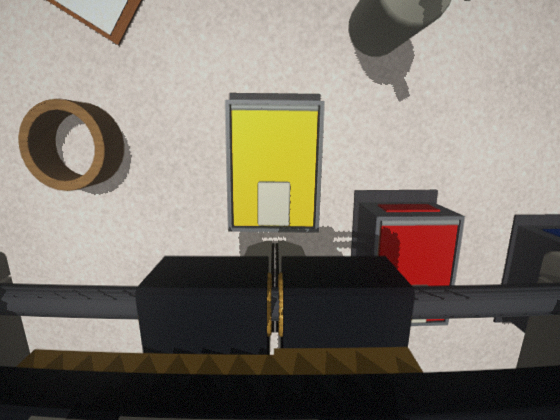

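Yellow pad at (273,204), i.e. (0.5245,0.1722), is within 1.5 mm of the tool. Descending.

Call:
jog_arm(
  series=[
    {"rotation": [0, 0, 0], "travel": [0, -1, 40], "jaw": 0},
    {"rotation": [0, 0, 0], "travel": [0, -1, 80], "jaw": 0},
    {"rotation": [0, 0, 0], "travel": [0, -1, 110], "jaw": 0},
    {"rotation": [0, 0, 0], "travel": [0, -1, 125], "jaw": 0},
    {"rotation": [0, 0, 0], "travel": [0, -1, 130], "jaw": 0},
    {"rotation": [0, 0, 0], "travel": [0, -1, 132], "jaw": 0},
    {"rotation": [0, 0, 0], "travel": [0, -1, 132], "jaw": 0},
  ],
)

```text
t: 14.75
tool_pos: [0.5253, 0.1728, 0.0696]
tcp_rot: [3.142, -0.001, 0.273]
contact_force: [0.3, -0.3, -0.2]
gripper_width: 0.0005
```

Call:
jog_arm(
  series=[
    {"rotation": [0, 0, 0], "travel": [0, 0, 1], "jaw": 0},
    {"rotation": [0, 0, 0], "travel": [0, 0, 2], "jaw": 0},
    {"rotation": [0, 0, 0], "travel": [0, 0, 3], "jaw": 0},
    {"rotation": [0, 0, 0], "travel": [0, 0, 4], "jaw": 0},
    {"rotation": [0, 0, 0], "travel": [0, 0, 5], "jaw": 0},
    {"rotation": [0, 0, 0], "travel": [0, 0, 6], "jaw": 0},
    {"rotation": [0, 0, 0], "travel": [0, 0, 7], "jaw": 0},
  ],
)

```text
t: 15.45
tool_pos: [0.5246, 0.173, 0.0618]
tcp_rot: [-3.142, 0.0, 0.274]
contact_force: [-2.5, -0.7, 3.8]
gripper_width: 0.0007
```

Call:
jog_arm(
  series=[
    {"rotation": [0, 0, 0], "travel": [0, 0, 0.5], "jaw": 0},
    {"rotation": [0, 0, 0], "travel": [0, 0, 1], "jaw": 0},
  ],
)

```text
t: 15.65
tool_pos: [0.5246, 0.1729, 0.0608]
tcp_rot: [-3.142, 0.0, 0.274]
contact_force: [-2.3, -0.3, 4.3]
gripper_width: 0.0007
```

Call:
jog_arm(
  series=[
    {"rotation": [0, 0, 0], "travel": [0, 0, 1], "jaw": 0},
    {"rotation": [0, 0, 0], "travel": [0, 0, 2], "jaw": 0},
    {"rotation": [0, 0, 0], "travel": [0, 0, 2.5], "jaw": 0},
    {"rotation": [0, 0, 0], "travel": [0, 0, 2.5], "jaw": 0},
  ],
)

```text
t: 16.05
tool_pos: [0.5248, 0.173, 0.0583]
tcp_rot: [-3.142, 0.0, 0.274]
contact_force: [-1.5, -1.3, 2.9]
gripper_width: 0.0003
```

Call:
jog_arm(
  series=[
    {"rotation": [0, 0, 0], "travel": [0, 0, 0.3], "jaw": 0},
    {"rotation": [0, 0, 0], "travel": [0, 0, 0.3], "jaw": 0},
  ],
)

```text
t: 16.25
tool_pos: [0.5249, 0.173, 0.058]
tcp_rot: [3.142, -0.0, 0.274]
contact_force: [-3.5, -1.4, 2.8]
gripper_width: 0.0002
```

Call:
jog_arm(
  series=[
    {"rotation": [0, 0, 0], "travel": [0, 0, 0.3], "jaw": 0},
    {"rotation": [0, 0, 0], "travel": [0, 0, 0.3], "jaw": 0},
  ],
)

```text
t: 16.45
tool_pos: [0.5248, 0.173, 0.0577]
tcp_rot: [-3.142, -0.0, 0.274]
contact_force: [-2.1, -1.3, 3.6]
gripper_width: 0.0003
```

Call:
jog_arm(
  series=[
    {"rotation": [0, 0, 0], "travel": [0, 0, 0.3], "jaw": 0},
    {"rotation": [0, 0, 0], "travel": [0, 0, 0.3], "jaw": 0},
  ],
)

```text
t: 16.65
tool_pos: [0.5248, 0.173, 0.0575]
tcp_rot: [3.142, 0.0, 0.274]
contact_force: [-2.1, -1.7, 4.3]
gripper_width: 0.0006
```

Call:
jog_arm(
  series=[
    {"rotation": [0, 0, 0], "travel": [0, 0, 0.3], "jaw": 0},
    {"rotation": [0, 0, 0], "travel": [0, 0, 0.3], "jaw": 0},
  ],
)

```text
t: 16.85
tool_pos: [0.5248, 0.173, 0.0574]
tcp_rot: [3.142, -0.0, 0.274]
contact_force: [-4.2, -1.3, 6.9]
gripper_width: 0.0001
```

Call:
jog_arm(
  series=[
    {"rotation": [0, 0, 0], "travel": [0, 0, 0.15], "jaw": 0},
    {"rotation": [0, 0, 0], "travel": [0, 0, 0.15], "jaw": 0},
  ],
)

```text
t: 17.05
tool_pos: [0.5249, 0.173, 0.0574]
tcp_rot: [3.142, -0.0, 0.274]
contact_force: [-4.3, -1.4, 7.6]
gripper_width: 0.0003
```

Call:
jog_arm(
  series=[
    {"rotation": [0, 0, 0], "travel": [0, 0, -3], "jaw": 0},
    {"rotation": [0, 0, 0], "travel": [0, 0, -10], "jaw": 0},
    {"rotation": [0, 0, 0], "travel": [0, 0, -25], "jaw": 0},
    {"rotation": [0, 0, 0], "travel": [0, 0, -50], "jaw": 0},
    {"rotation": [0, 0, 0], "travel": [0, 0, -90], "jaw": 0},
    {"rotation": [0, 0, 0], "travel": [0, 0, -130], "jaw": 0},
    {"rotation": [0, 0, 0], "travel": [0, 0, -145], "jaw": 0},
    {"rotation": [0, 0, 0], "travel": [0, 0, -145], "jaw": 0},
  ],
)

```text
t: 17.85
tool_pos: [0.526, 0.1733, 0.2045]
tcp_rot: [3.141, -0.005, 0.274]
contact_force: [0.5, -0.1, -0.2]
gripper_width: 0.0011
```

Run:
```python
from h import *
from bench import *
c=read_camera("wrist");cv2.imwrite(f"pics/w11.png",c["color"])
c=read_camera("scene");cv2.imwrite("pics/s11.png",cv2.resize(c["color"][120:320,140:420],None,fx=2.8,fy=2.8))
```

```text
(no output)
```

View pics/w11.png

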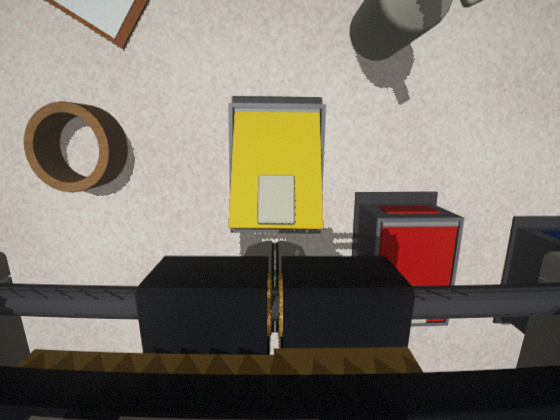

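View pics/s11.png

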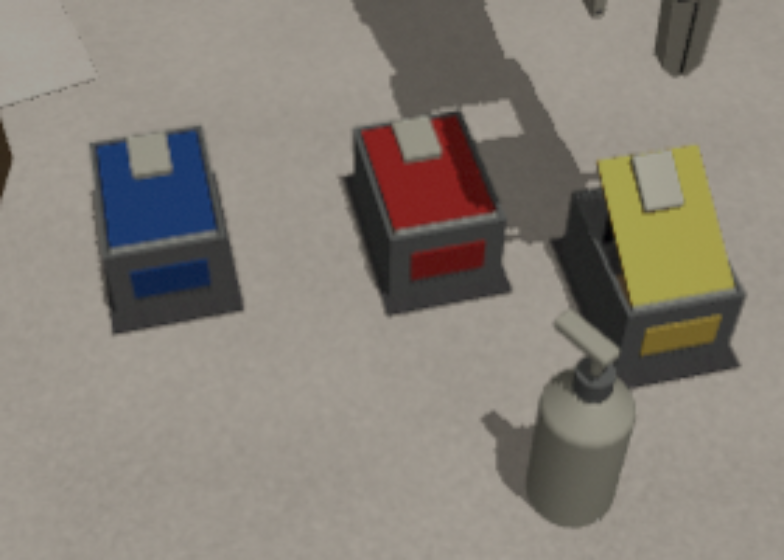

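The scene view shows yellow sprung open (pad about (658,180) in the crop), blue and red shut, and the bottle unmoved. I'll back up a little and do one settled check.

Call:
jog_arm(
  series=[
    {"rotation": [0, 0, 0], "travel": [-30, 0, -20], "jaw": 0},
    {"rotation": [0, 0, 0], "travel": [-60, 0, -30], "jaw": 0},
    {"rotation": [0, 0, 0], "travel": [-80, 0, -30], "jaw": 0},
    {"rotation": [0, 0, 0], "travel": [-80, 0, -30], "jaw": 0},
    {"rotation": [0, 0, 0], "travel": [-80, 0, -30], "jaw": 0},
    {"rotation": [0, 0, 0], "travel": [-80, 0, -30], "jaw": 0},
  ],
)

```text
t: 18.55
tool_pos: [0.4484, 0.1515, 0.2312]
tcp_rot: [-3.142, 0.001, 0.274]
contact_force: [0.1, -0.8, -0.1]
gripper_width: 0.0007
```

Run:
```python
from h import *
from bench import *
S0=np.load("pics/scene0.npy",allow_pickle=True).item()
w=read_camera("wrist");c=read_camera("scene")
pw=lidpad(w,"yellow",(275,150));ps=lidpad(c,"yellow",(375,184));print("yellow",pw[0],ps[0],tri(c,ps[0],w,pw[0]))
for k,a in(("blue",(191,180)),("red",(289,169))):
    p=lidpad(c,k,a);print(k,p[0],plane(c,[p[0]],.083))
b=cv2.absdiff(c["color"],S0["color"])[225:310,325:372];print("bottle diff",b.mean(),b.max())
s=observe();print(s['t'],s['tool_pos'],s['contact_force'],abs(s['qvel']).max())
cv2.imwrite("pics/s12.png",c["color"])
```

```text
yellow [275.73125464 108.49294729] [374.39171975 183.77070064] (array([0.53504671, 0.17646283, 0.12052458]), np.float64(0.0022012450398534956))
blue [192.90291262 175.88834951] [[ 0.49046906 -0.2188987   0.083     ]]
red [288.51546392 169.73195876] [[ 0.46152228 -0.00440563  0.083     ]]
bottle diff 0.8868585732165206 86
18.65 [0.44832273 0.15146358 0.23136847] [-1.05769587  0.04493409  0.70323304] 0.007825529081637549
```

```bash
python3 -c "
from bench import order
print(order.job_done())"
```

```text
the job is handed in; nothing more can be done
None
```

I pressed the blue lid to its stop and it stayed latched shut. I then pressed the yellow lid to its stop once and it sprang open. I handed the job in at about 18.7 s, with the arm raised clear of everything.

**Last checks:**
- **Blue:** right after its press, the wrist camera placed the pad at (0.484, -0.222) on the shut plane, as predicted. The later pictures still show it shut.
- **Yellow:** the two-camera fix puts the pad at about (0.535, 0.176, 0.121). The lid is clearly open, though that is about 4 mm lower and 5 mm less shifted toward the hinge than you gave for fully open. I put that down to measuring error.
- **Red:** still shut, with its pad in the same image position as at the start.
- **Bottle:** it looks unmoved. The average image difference over it is about 0.9 grey levels. A few pixels differ by up to 86, which I took for the opened yellow lid or a shadow and did not check further.

**What disagreed:**
- **Press depth:** the firm stop came at a TCP height of 57 mm on both boxes. The stated 19 mm finger overhang would have put it at about 95 mm, so the fingertips act as if they end 19 mm behind the TCP. I found the stop by force and camera instead.
- **Press force:** the blue press reached about 24 N on its last step, over the advised 10 N but below the failure limits. Yellow was pressed to about 8 N.

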